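# Bottom the vacuum pump's piston, then draw it to its orange band and hold

### The job

The little hand vacuum pump on the repair bench needs its piston checked: take the piston by its black head, press it down until you feel it bottom in the pump body, then draw it straight up until the whole orange band on the rod just shows above the body, clear of it by a few millimetres and no more than a centimetre. Finish holding it there in the gripper, with the pump still standing flat roughly where it stood: do not lift it, tip it or drag it along, and leave the other things on the bench alone.

Things in the scene. Friction and masses are not known exactly. Their poses are not given: they have to be found in the camera images.
- pump: Pump, loose on the bench, 1.8 kg: dark steel foot 100 x 100 x 12 mm carrying an upright aluminium body 60 x 60 mm, its flat top 92 mm above the bench; small brass nipple on its +y side. The round bore, 17 mm wide, 66 mm deep, opens in the middle of the top. Origin: centre of the foot's underside, on the bore's axis; z up.
- pump_mouth (a point): Centre of the bore's mouth, in the plane of the pump's top, 92 mm above the pump's origin; z up along the bore. A rubber seal in the bore drags on the rod with roughly 3 to 9 N either way and holds it wherever it is left; the stop at the bottom is hard and clearly firmer than that.
- piston: Piston upright in the bore, 0.1 to 0.2 kg, 116 mm long: steel rod 16 mm thick, topped from 82 to 116 mm above its lower end by a round black head 24 mm thick (grasp it from above, any yaw). Origin: centre of the lower end; z up along the rod. It starts 4 to 11 mm above the bottom; fully down, its lower end is 66 mm below the mouth.
- piston_top (a point): Centre of the top face of the piston's black head, 116 mm above the piston's lower end; 50 mm above the mouth when the piston is fully down.
- band_low (a point): Lower edge, on the rod's axis, of the orange band round the rod. The band runs from 44 to 54 mm above the piston's lower end, is hidden in the bore at the start, and its lower edge is 22 mm below the mouth when the piston is fully down.
- parts_tray: Bystander: shallow blue tray with four compartments, 110 x 90 x 22 mm; origin under its centre.
- tape_roll: Bystander: amber ring of tape lying flat, 86 mm across, 19 mm tall; origin under its centre.
- phone_silver: Bystander: opened phone with silver inside, 146 x 71 x 8 mm, lying flat; origin under its centre.
- phone_blue: Bystander: opened phone with blue inside, 146 x 71 x 8 mm, lying flat; origin under its centre.
- driver: Bystander: red-handled screwdriver, 150 mm long, lying flat.
- flux_jar: Bystander: jar with green cap, 44 mm wide, 50 mm tall; origin under its centre.
There are look-alikes about, which are no part of the job. There is more than one size of the piston; the job needs the largest.

How it is judged:
By the outcome, as a careful person would: the job done as asked, in the order asked, and still so for the second after the job is handed in, while the arm keeps its last pose, push and grip.
It also fails if it takes over 32 s, if anything falls off the work surface, if the arm or the gripper's body presses on something with over 40 N, if the wrist force passes 120 N, or if a joint passes its speed limit or range.

### The arm

A 6-joint arm with a two-finger parallel gripper is mounted at the origin on the work surface. World frame = base frame: x ahead of the robot, y to its left, z up, the work surface at z = 0. Lengths are in m, angles in rad, forces in N, time in s.
With the tool pointing down it reaches from about 0.375 to 0.975 m from the base axis. Payload 3.8 kg.
Tool frame: the origin (TCP) lies at the very end of the fingers, on their centre line; the grasp point (between the pads) lies 19 mm behind it; z points along the fingers, y is the direction in which the jaws open and shut (so a half turn about z gives the same grasp; the last joint's range is limited). The gripper opens to 85 mm and grips with 20 to 120 N. Pads are 22 mm wide; open, the fingers measure 114 mm over their backs; the gripper's body (76 mm by 85 mm) begins 54 mm behind the grasp point. The pads swing forward as they close: fully open they stand 13 mm farther back than shut.
Start: joints at [1.179, 0.264, 1.604, -0, 1.274, -0.037], TCP at [0.234, 0.633, 0.231] pointing down, gripper open.
Joint ranges: [-2.63, 2.63], [-0.94, 2.18], [0.31, 2.57], [-1.31, 4.45], [0, 2.66], [-2.55, 2.55]. Speed limits (rad/s): [2.57, 2.57, 3.14, 3.14, 3.14, 3.14].

### API

Orientations are given as a rotation vector (axis times angle).
In Python, from workcell import bot, viewer, finish_job gives the robot as it stands.
- The arm moves only by the tool servo_tool, never from a script. Its argument "plan" is a list that holds one entry, the list of rows, each a list of 6 numbers: the shift along the tool's x, y, z in cm, then the turn, a rotation vector about the tool's x, y, z in degrees. A call has 1 to 20 rows; each row is the pose to reach, as a shift and turn from the pose measured when the call began, along the tool's axes at that moment; what a row does not reach only later rows make up. A row lasts 1/12 s, in which the tool goes at most 41.7 mm and 7.16 degrees, less where a joint would pass 70% of its speed; a pose out of reach is approached as far as the arm can. A call with a gripper value outside its range is refused whole. "claw" is the finger opening in cm, from 0 to 8.54, set as the call begins (left out, the last holds). The fingers move at their own pace and stop on an object; "grip_force" is the grip in N (left out, the last holds). Time passes only in rows, so rows that repeat a pose let the fingers close. It gives the time, the measured TCP pose, the force and the opening at its end, in the units of the state.
- bot.read_state(): the state, without advancing time (a new reading comes with each control period).
- viewer.read_camera(name): name is "scene" or "top" or "wrist"; returns a dict with "color" (400x640x3 uint8, red, green, blue), "fx", "fy", "cx", "cy" (pixels), "eye" and "rotation" of the camera in the world; the wrist camera has in their place "T_tool_cam" (4x4, takes a point from camera to tool coordinates, whose origin is the TCP and whose axes are the flange's). Camera axes: x right, y down, z forward; pixel columns grow to the right and rows downward; lengths in m; the calibration is good to about 2 mm. A picture is of the moment at which its call begins: read the wrist's pose just before it. There is no depth.
- finish_job(): hands the job in, once; it reports no verdict.
The state is a dict: "time": time; "q": joint angles; "joint_vel": joint speeds; "joint_torque": joint torques, N m; "tool_pos": TCP position; "tcp_rot": TCP orientation; "wrist_force": force on the tool from outside, world axes, zero at the start; "torque": the same for the moment, N m; "width": opening from 0.0 (shut) to 1.0 (fully open).
Only numpy, scipy, OpenCV 4.12 (cv2) and the standard library are available. Lean on these libraries where they do the work, as an engineer would, in place of code of your own. Each camera call takes 0.05 s, during which the arm holds its last target.

## Working session

There is one attempt and no reset: what is moved stays moved. The work goes in short steps, Python scripts to look and compute and a tool call to move; the robot and the scene stay as the last step left them, time stands still between calls to the robot, and variables do not carry over. Pictures are saved under pics/ and viewed, and the job is handed in when it is done.

Besides the shell and the picture viewer there is one more tool, called as name(argument=value, ...), one argument or row to a line, values as JSON. servo_tool: Moves the arm, as the interface text tells. Its arguments: {"type":"object","properties":{"plan":{"type":"array"},"claw":{"type":"number"},"grip_force":{"type":"number"}},"required":["plan"]}

```bash
mkdir -p pics; ls
cat > h.py <<'E'
import numpy as np,cv2
from workcell import bot, viewer, finish_job
from scipy.spatial.transform import Rotation as R
def save(im,n): cv2.imwrite('pics/'+n+'.png',cv2.cvtColor(im,cv2.COLOR_RGB2BGR))
E
python3 - <<'E'
from h import *
import pickle
s=bot.read_state();print(s)
d={}
for n in ['scene','top','wrist']:
    c=viewer.read_camera(n);d[n]=c;save(c['color'],n+'0')
    print(n,{k:v for k,v in c.items() if k!='color'})
d['s']=s
pickle.dump(d,open('d0.pkl','wb'))
E
```

```text
pics
{'time': 0.0, 'q': array([ 1.17907821e+00,  2.64728271e-01,  1.60537076e+00, -3.42053303e-05,
        1.27369317e+00, -3.68894133e-02]), 'joint_vel': array([-0.0004519 , -0.00128653, -0.00133157, -0.00101112,  0.00139932,
       -0.00157846]), 'joint_torque': array([ 4.96079501e-04, -5.15098894e+01, -3.67318904e+01,  2.67577235e-05,
        1.29862136e-02,  9.94381963e-06]), 'tool_pos': array([0.23424314, 0.63227729, 0.22998054]), 'tcp_rot': array([-0.55435154, -3.09185206,  0.00338646]), 'wrist_force': array([ 0.34609189, -0.23844579, -0.15004717]), 'torque': array([-0.00714582,  0.01725646, -0.00878145]), 'width': 0.9981817454815222}
scene {'fx': 414.9476039668606, 'fy': 414.9476039668606, 'cx': 322.23260581438126, 'cy': 203.8419908995021, 'eye': array([ 1.30718108, -0.10306602,  0.5985552 ]), 'rotation': array([-1.73308885, -1.47271351,  0.7906018 ])}
top {'fx': 401.75245350902657, 'fy': 401.75245350902657, 'cx': 321.36931561112755, 'cy': 194.54645652767704, 'eye': array([0.48271321, 0.00717244, 0.84217987]), 'rotation': array([-2.18292972,  2.12771818, -0.22047004])}
wrist {'fx': 276.79362371025996, 'fy': 276.79362371025996, 'cx': 321.9930312092962, 'cy': 205.40356193826486, 'T_tool_cam': array([[-4.17943393e-04, -9.52286150e-01, -3.05206346e-01,
         7.70678145e-02],
       [ 9.99999912e-01, -4.08637895e-04, -9.43727051e-05,
        -8.00686360e-04],
       [-3.48490587e-05, -3.05206359e-01,  9.52286237e-01,
        -1.42079981e-01],
       [ 0.00000000e+00,  0.00000000e+00,  0.00000000e+00,
         1.00000000e+00]])}
```

View pics/scene0.png

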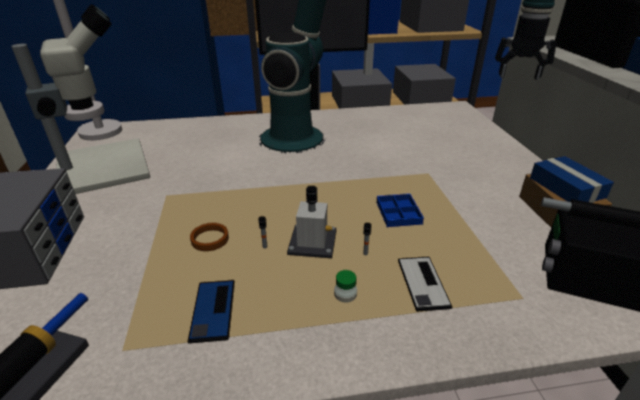

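View pics/top0.png

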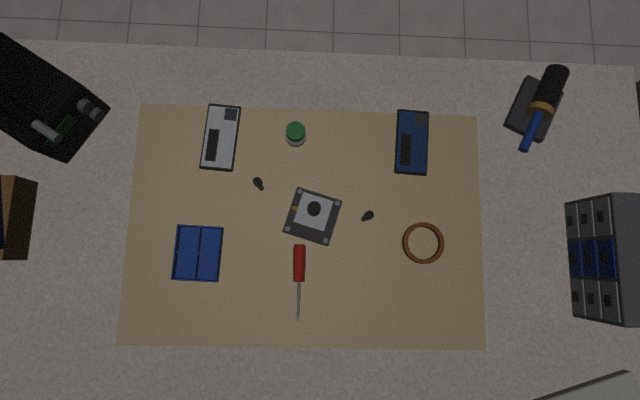

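View pics/wrist0.png

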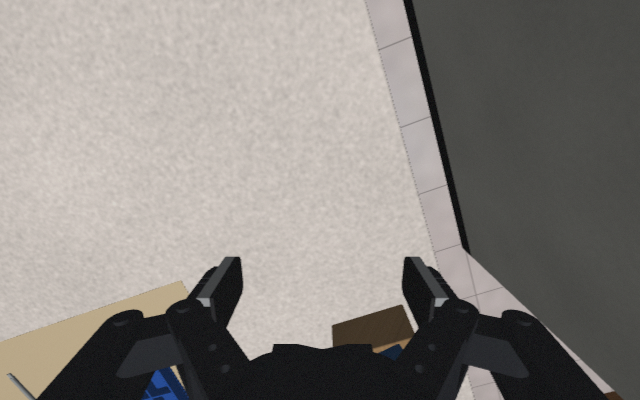

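Three piston-like things show in the scene view: the one in the pump (scene 312,192; top 314,208) and two thin loose ones (scene 263,225 and 367,232; top 258,183 and 367,215). The one in the pump fits, being the thickest and upright in the bore. I'll confirm this in an enlarged crop.

Run:
```python
from h import *
import pickle
d=pickle.load(open('d0.pkl','rb'))
a=d['scene']['color'][170:270,240:390]; b=d['top']['color'][160:260,240:390]
a=cv2.resize(a,None,fx=5,fy=5,interpolation=cv2.INTER_CUBIC)[:, :]
b=cv2.resize(b,None,fx=5,fy=5,interpolation=cv2.INTER_CUBIC)
save(cv2.convertScaleAbs(a,alpha=1.5),'cs');save(cv2.convertScaleAbs(b,alpha=1.8),'ct')
```

```text
(no output)
```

View pics/cs.png

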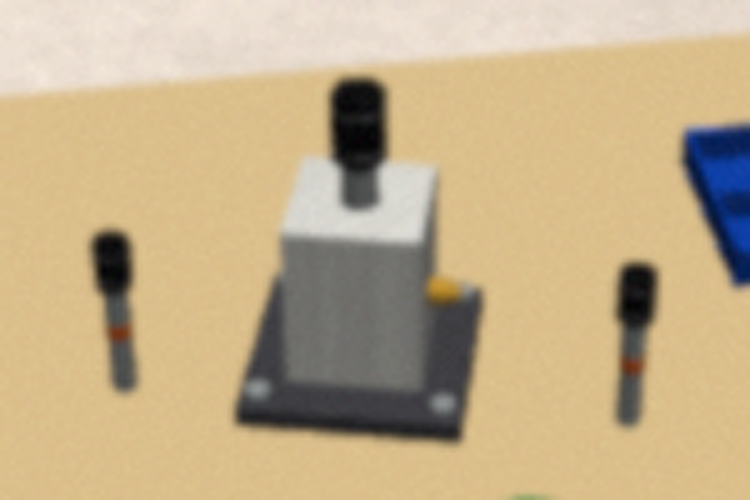

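View pics/ct.png

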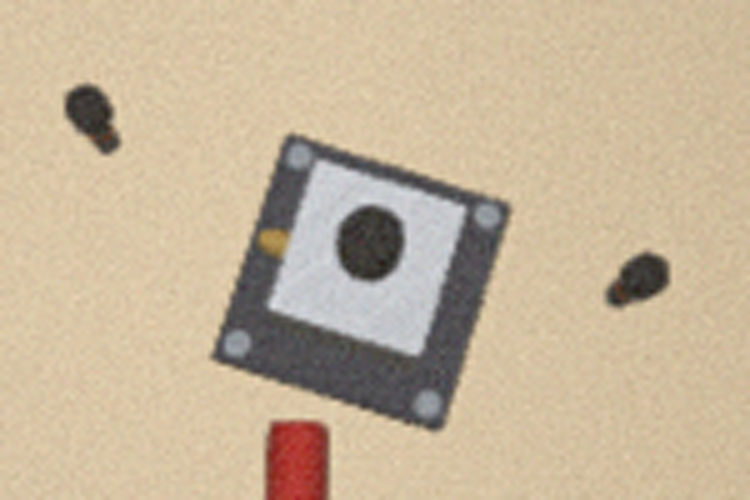

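```bash
cat >> h.py <<'E'
def proj(c,P):
    Rm=R.from_rotvec(c['rotation']).as_matrix()
    p=(np.atleast_2d(P)-c['eye'])@Rm
    return np.c_[c['fx']*p[:,0]/p[:,2]+c['cx'],c['fy']*p[:,1]/p[:,2]+c['cy']]
E
python3 - <<'E'
from h import *
import pickle
from scipy.optimize import least_squares
d=pickle.load(open('d0.pkl','rb'))
f=lambda a,o:(np.array(a)+.5)/5-.5+np.array(o)
tb=f([(319,158),(465,206),(420,356),(268,308)],(240,160))
tf=f([(290,135),(510,205),(440,431),(213,357)],(240,160))
sb=f([(306,158),(438,168),(433,243),(283,233)],(240,170))
def sq(x,y,a,h,z):
    k=np.array([(1,1),(1,-1),(-1,-1),(-1,1)])*h
    c,s=np.cos(a),np.sin(a)
    return np.c_[x+c*k[:,0]-s*k[:,1],y+s*k[:,0]+c*k[:,1],np.full(4,z)]
# top image: image up=+x, left=+y: corners order given: TL(+,+),TR(+,-),BR(-,-),BL(-,+)
T,S=d['top'],d['scene']
def res(p,parts=False):
    b=sq(*p[:3],.03,.092)
    r=[proj(T,b)-tb, proj(T,sq(*p[:3],.05,.012))-tf]
    # scene: back-left = (-x,-y)? camera looks toward -x: left=-y
    bs=b[[2,3,0,1]]
    r.append(proj(S,bs)-sb)
    return r if parts else np.concatenate(r).ravel()
for w in (slice(0,16),slice(16,24),slice(0,24)):
    o=least_squares(lambda p:res(p)[w],[.48,0,-.25]);print(o.x,np.abs(o.fun).max())
p=o.x
print([r.round(1) for r in res(p,True)])
ht=[p[0],p[1],.148]
for z in(.146,.148,.153):
    q=[p[0],p[1],z]
    print(z,(proj(S,q)-(240,170)+.5)*5-.5,(proj(T,q)-(240,160)+.5)*5-.5)
E
```

```text
[ 0.57433269 -0.00819186 -0.28693008] 0.8449537206499826
[ 0.57533132 -0.00647338 -0.2532899 ] 0.9293295818461615
[ 0.57449505 -0.00765961 -0.28217135] 2.0091589476056697
[array([[-0.8, -0.1],
       [ 0.3, -0.1],
       [-0.2,  0.2],
       [-0.4,  0. ]]), array([[-1. , -0.9],
       [ 0.4, -0.4],
       [ 0.3,  0.2],
       [-0.7,  0.3]]), array([[-0.2, -0.4],
       [ 0.2, -0.6],
       [-2. ,  0.1],
       [-0.3,  0.2]])]
0.146 [[360.00476497  91.8022907 ]] [[370.26437267 237.80514866]]
0.148 [[359.92574607  87.70651301]] [[370.40565804 237.0581252 ]]
0.153 [[359.72730849  77.42092091]] [[370.76237921 235.17201997]]
```

The crop confirms that only the piston in the pump body is the large one. The other two are thinner, free-standing, with their bands showing, and about 75 mm to either side. The pump axis comes out at about (0.574, -0.008) and its yaw at about -16°. Next I work out the hover move.

```bash
cat >> h.py <<'E'
def togo(P,yaw_jaw=None):
    s=bot.read_state();Rm=R.from_rotvec(s['tcp_rot']).as_matrix()
    print('t',s['time'],'tcp',s['tool_pos'].round(4),'F',s['wrist_force'].round(2),'w',s['width'])
    print('z axis',Rm[:,2].round(4),'y',Rm[:,1].round(4))
    print('shift cm',(Rm.T@(np.array(P)-s['tool_pos'])*100).round(2))
    if yaw_jaw is not None:
        y=np.array([np.cos(yaw_jaw),np.sin(yaw_jaw),0]); z=np.array([0,0,-1.]); x=np.cross(y,z)
        print('turn deg',np.degrees(R.from_matrix(Rm.T@np.c_[x,y,z]).as_rotvec()).round(2))
E
python3 - <<'E'
from h import *
togo([.5745,-.0077,.23],0.0)
E
```

```text
t 0.15 tcp [0.2343 0.6324 0.2302] F [ 0.49  0.13 -0.17] w 1.0007864624520975
z axis [-7.0e-04 -1.6e-03 -1.0e+00] y [ 0.3474  0.9377 -0.0018]
shift cm [-54.14 -48.21   0.11]
turn deg [-9.000e-02  6.000e-02  6.967e+01]
```

servo_tool(
  plan=[
    [[-1,-0.9,0,0,0,1.3],[-3,-2.7,0,0,0,4],[-5.6,-5,0,0,0,7],[-8.5,-7.6,0,0,0,11],[-11.5,-10.2,0,0,0,15],[-14.5,-12.9,0,0,0,19],[-17.5,-15.6,0,0,0,23],[-20.5,-18.3,0,0,0,27],[-23.5,-20.9,0,0,0,31],[-26.5,-23.6,0,0,0,35],[-29.5,-26.3,0,0,0,39],[-32.5,-28.9,0,0,0,43],[-35.5,-31.6,0,0,0,47],[-38.5,-34.3,0,0,0,51],[-41.5,-37,0,0,0,54.5],[-44.5,-39.6,0,0,0,58],[-47.5,-42.3,0,0,0,61.5],[-50.5,-45,0,0,0,65],[-53,-47.2,0,0,0,68],[-54.1,-48.2,0,0,0,69.6]],
  ],
  claw=6,
)

```text
time: 1.82
tool_pos: [0.5749, -0.0121, 0.2309]
tcp_rot: [2.226, 2.214, -0.004]
wrist_force: [-0.3, -0.2, -1.1]
width: 0.701
```

servo_tool(
  plan=[
    [[0,0,0,0,0,0],[0,0,0,0,0,0]],
  ],
)

```text
time: 1.98
tool_pos: [0.5742, -0.013, 0.2304]
tcp_rot: [2.229, 2.212, -0.005]
wrist_force: [-0.2, 1.1, 0.3]
width: 0.703
```

Run:
```python
from h import *
import pickle
togo([.5745,-.0077,.23],0.0)
s=bot.read_state();c=viewer.read_camera('wrist');c2=viewer.read_camera('scene');pickle.dump((s,c,c2),open('d1.pkl','wb'))
save(cv2.convertScaleAbs(c['color'],alpha=1.5),'w1')
```

```text
t 1.9833 tcp [ 0.5742 -0.013   0.2304] F [-0.18  1.06  0.26] w 0.7032223944451289
z axis [-0.0017 -0.0031 -1.    ] y [ 1.     -0.0074 -0.0017]
shift cm [0.53 0.03 0.04]
turn deg [-0.1   0.18 -0.42]
```

View pics/w1.png

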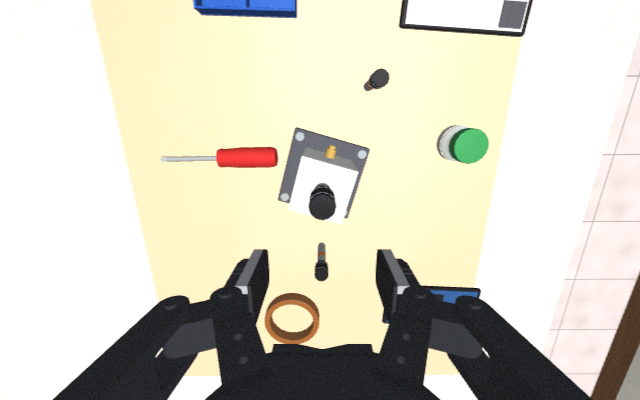

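The wrist view shows the pump below, with the black head's top at about (322,206) and the body-top corners clearly visible. I'll enlarge it to refine.

Run:
```python
from h import *
import pickle
s,c,c2=pickle.load(open('d1.pkl','rb'))
a=cv2.resize(c['color'][120:230,260:390],None,fx=5,fy=5,interpolation=cv2.INTER_CUBIC)
save(cv2.convertScaleAbs(a,alpha=1.3,beta=20),'cw')
```

```text
(no output)
```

View pics/cw.png

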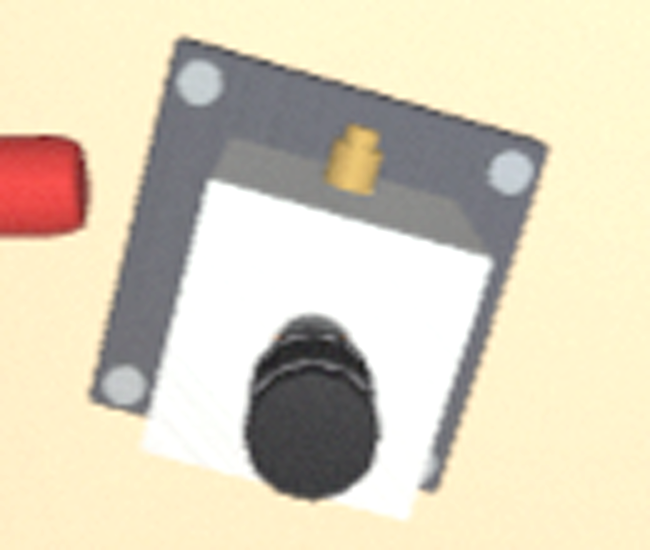

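```bash
cat >> h.py <<'E'
def wcam(s,c):
    T=np.eye(4);T[:3,:3]=R.from_rotvec(s['tcp_rot']).as_matrix();T[:3,3]=s['tool_pos']
    W=T@c['T_tool_cam'];k=dict(c);k['eye']=W[:3,3];k['rotation']=R.from_matrix(W[:3,:3]).as_rotvec();return k
E
python3 - <<'E'
from h import *
import pickle
from scipy.optimize import least_squares
s,c,c2=pickle.load(open('d1.pkl','rb'));W=wcam(s,c)
f=lambda a,o:(np.array(a)+.5)/5-.5+np.array(o)
O=(260,120)
ob=f([(493,258),(411,520),(143,450),(208,179)],O)
of=f([(548,146),(435,490),(92,400),(183,38)],O)
def sq(x,y,a,h,z):
    k=np.array([(1,1),(1,-1),(-1,-1),(-1,1)])*h
    c,s=np.cos(a),np.sin(a)
    return np.c_[x+c*k[:,0]-s*k[:,1],y+s*k[:,0]+c*k[:,1],np.full(4,z)]
def res(p): return np.concatenate([proj(W,sq(*p,.03,.092))-ob,proj(W,sq(*p,.05,.012))-of]).ravel()
o=least_squares(res,[.5745,-.0077,-.28]);print(o.x,o.fun.reshape(-1,2).round(1))
x,y,_=o.x
# head top: fit centre and z
hc=f((312,430),O)
o2=least_squares(lambda z:(proj(W,[x,y,z[0]])-hc).ravel(),[.15]);print(o2.x,o2.fun)
for z in(.146,.15,.153):
    # ray hit
    Rm=R.from_rotvec(W['rotation']).as_matrix()
    r=Rm@np.array([(hc[0]-W['cx'])/W['fx'],(hc[1]-W['cy'])/W['fy'],1]);print(z,W['eye']+r*(z-W['eye'][2])/r[2], 'diam px*5',5*.024*W['fx']/((z-W['eye'][2])/r[2]))
E
```

```text
[ 0.57512254 -0.01015376 -0.28048757] [[ 0.3 -0.1]
 [-0.3  0. ]
 [-0.4 -0.1]
 [ 0.5 -0.2]
 [ 1.3 -0.3]
 [ 0.8  1.2]
 [-0.9  0.6]
 [-1.4 -0.5]]
[0.14227351] [0.32403223 0.00122896]
0.146 [ 0.57485747 -0.00893881  0.146     ] diam px*5 139.6156591528059
0.15 [ 0.57487679 -0.00763806  0.15      ] diam px*5 142.12853274870523
0.153 [ 0.57489129 -0.00666249  0.153     ] diam px*5 144.07336194607245
```

Run:
```python
from h import *
togo([.575,-.009,.1135],0.0)
togo([.575,-.009,.20],0.0)
```

```text
t 2.0833 tcp [ 0.5739 -0.011   0.2305] F [-0.17  0.42 -0.32] w 0.7071268128016364
z axis [-0.0015 -0.0026 -1.    ] y [ 1.     -0.0045 -0.0015]
shift cm [ 0.23  0.13 11.7 ]
turn deg [-0.08  0.15 -0.26]
t 2.0833 tcp [ 0.5739 -0.011   0.2305] F [-0.17  0.42 -0.32] w 0.7071268128016364
z axis [-0.0015 -0.0026 -1.    ] y [ 1.     -0.0045 -0.0015]
shift cm [0.21 0.12 3.05]
turn deg [-0.08  0.15 -0.26]
```

servo_tool(
  plan=[
    [[0.2,0.1,1,-0.1,0.15,-0.3],[0.2,0.1,2.5,-0.1,0.15,-0.3],[0.2,0.1,3,-0.1,0.15,-0.3],[0.2,0.1,3,-0.1,0.15,-0.3],[0.2,0.1,3,-0.1,0.15,-0.3],[0.2,0.1,3,-0.1,0.15,-0.3]],
  ],
)

```text
time: 2.58
tool_pos: [0.575, -0.0085, 0.201]
tcp_rot: [2.219, 2.223, 0.001]
wrist_force: [0.6, -0.3, 0.7]
width: 0.699
```

Run:
```python
from h import *
import pickle
togo([.575,-.009,.1135],0.0)
s=bot.read_state();c=viewer.read_camera('wrist');c2=viewer.read_camera('scene');pickle.dump((s,c,c2),open('d2.pkl','wb'))
a=cv2.resize(c['color'][130:270,240:400],None,fx=4,fy=4,interpolation=cv2.INTER_CUBIC)
save(cv2.convertScaleAbs(a,alpha=1.3,beta=20),'cw2')
```

```text
t 2.5833 tcp [ 0.575  -0.0085  0.201 ] F [ 0.64 -0.33  0.7 ] w 0.6985760913998962
z axis [ 9.e-04  0.e+00 -1.e+00] y [1.0e+00 1.8e-03 9.0e-04]
shift cm [-0.05 -0.    8.75]
turn deg [ 0.05 -0.    0.1 ]
```

View pics/cw2.png

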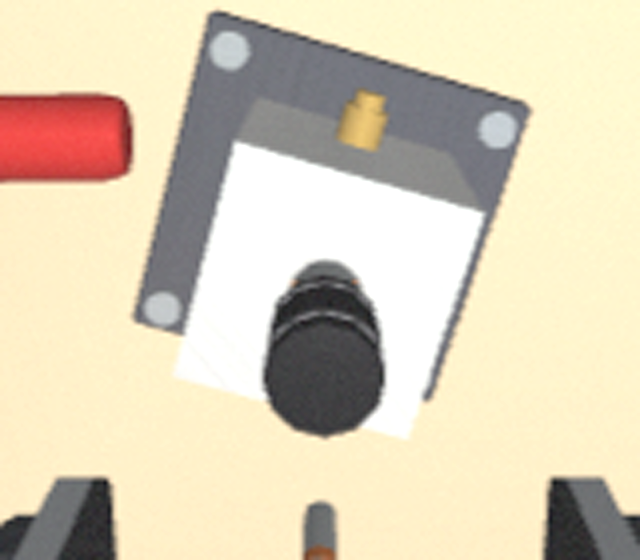

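Run:
```python
from h import *
import pickle
from scipy.optimize import least_squares
s,c,c2=pickle.load(open('d2.pkl','rb'));W=wcam(s,c)
f=lambda a,o:(np.array(a)+.5)/4-.5+np.array(o)
O=(240,130)
ob=f([(485,212),(410,438),(175,376),(235,142)],O)
def sq(x,y,a,h,z):
    k=np.array([(1,1),(1,-1),(-1,-1),(-1,1)])*h
    c,s=np.cos(a),np.sin(a)
    return np.c_[x+c*k[:,0]-s*k[:,1],y+s*k[:,0]+c*k[:,1],np.full(4,z)]
o=least_squares(lambda p:(proj(W,sq(*p,.03,.092))-ob).ravel(),[.5745,-.0077,-.28]);print(o.x,o.fun.reshape(-1,2).round(1))
hc=f((324,374),O);Rm=R.from_rotvec(W['rotation']).as_matrix()
for z in(.146,.15,.153):
    r=Rm@np.array([(hc[0]-W['cx'])/W['fx'],(hc[1]-W['cy'])/W['fy'],1]);print(z,W['eye']+r*(z-W['eye'][2])/r[2], 'diam px*4',4*.024*W['fx']/((z-W['eye'][2])/r[2]))
```

```text
[ 0.57503049 -0.01022665 -0.27436648] [[ 0.2 -0.2]
 [-0.   0.2]
 [-0.2  0.4]
 [ 0.  -0.3]]
0.146 [ 0.57473828 -0.00881144  0.146     ] diam px*4 125.7434942866122
0.15 [ 0.57475639 -0.00723934  0.15      ] diam px*4 128.34851007654603
0.153 [ 0.57476997 -0.00606026  0.153     ] diam px*4 130.37422268268665
```

Both wrist fits agree on an axis of (0.575, -0.009). I'll descend with the jaws open 6 cm.

servo_tool(
  plan=[
    [[0,0,1,0,0,0],[0,0,2.5,0,0,0],[0,0,4,0,0,0],[0,0,5.5,0,0,0],[0,0,7,0,0,0],[0,0,8,0,0,0],[0,0,8.6,0,0,0],[0,0,8.7,0,0,0],[0,0,8.7,0,0,0],[0,0,8.7,0,0,0],[0,0,8.7,0,0,0]],
  ],
)

```text
time: 3.6
tool_pos: [0.5764, -0.0089, 0.1156]
tcp_rot: [2.218, 2.221, 0.004]
wrist_force: [-0.4, -0.9, 0.6]
width: 0.703
```

Run:
```python
from h import *
import pickle
togo([.575,-.009,.1135],0.0)
s=bot.read_state();c=viewer.read_camera('wrist');c2=viewer.read_camera('scene');pickle.dump((s,c,c2),open('d3.pkl','wb'))
a=cv2.resize(c['color'][160:360,200:440],None,fx=2.5,fy=2.5,interpolation=cv2.INTER_CUBIC)
save(cv2.convertScaleAbs(a,alpha=1.3,beta=20),'cw3')
a=cv2.resize(c2['color'][150:260,250:380],None,fx=5,fy=5,interpolation=cv2.INTER_CUBIC)
save(cv2.convertScaleAbs(a,alpha=1.5,beta=10),'cs3')
```

```text
t 3.6 tcp [ 0.5764 -0.0089  0.1156] F [-0.37 -0.87  0.59] w 0.7027697372773124
z axis [ 3.8e-03 -1.0e-04 -1.0e+00] y [1.     0.0012 0.0038]
shift cm [-0.01 -0.14  0.21]
turn deg [0.22 0.01 0.07]
```

View pics/cw3.png

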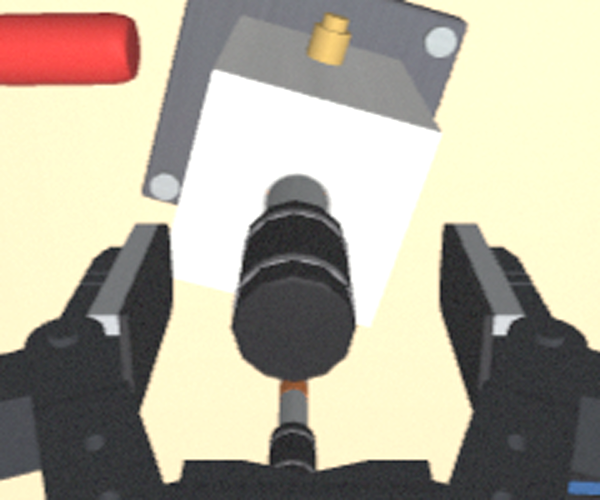

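View pics/cs3.png

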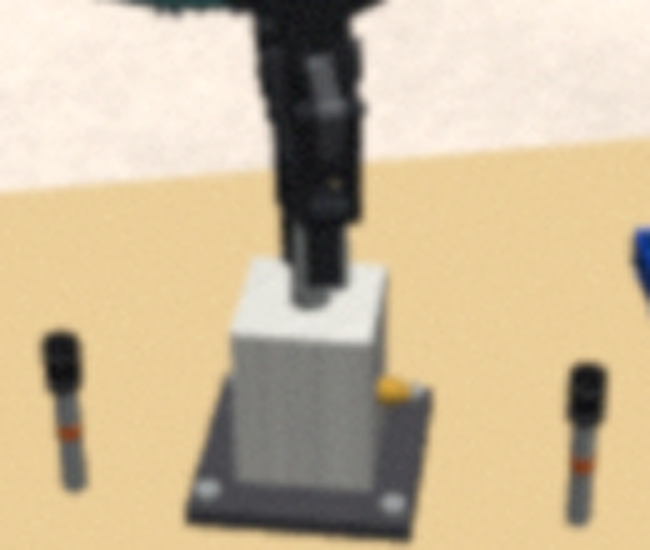

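The head's centre (crop 294,318) is about 2 mm off the jaw mid-line (307) towards -y of the tool. I'll centre it and re-check before closing.

servo_tool(
  plan=[
    [[0,-0.1,0.2,0.2,0,0],[0,-0.2,0.3,0.2,0,0],[0,-0.2,0.3,0.2,0,0],[0,-0.2,0.3,0.2,0,0],[0,-0.2,0.3,0.2,0,0]],
  ],
)

```text
time: 4.12
tool_pos: [0.5742, -0.0089, 0.1124]
tcp_rot: [2.22, 2.223, -0.0]
wrist_force: [0.0, -0.8, 0.0]
width: 0.703
```

Run:
```python
from h import *
togo([.575,-.009,.1135],0.0)
c=viewer.read_camera('wrist')
a=cv2.resize(c['color'][160:360,200:440],None,fx=2.5,fy=2.5,interpolation=cv2.INTER_CUBIC)
save(cv2.convertScaleAbs(a,alpha=1.3,beta=20),'cw4')
```

```text
t 4.1167 tcp [ 0.5742 -0.0089  0.1124] F [ 0.03 -0.83  0.01] w 0.7030333591282185
z axis [-1.e-04 -1.e-04 -1.e+00] y [ 1.0e+00  1.2e-03 -1.0e-04]
shift cm [-0.01  0.08 -0.11]
turn deg [-0.    0.01  0.07]
```

View pics/cw4.png

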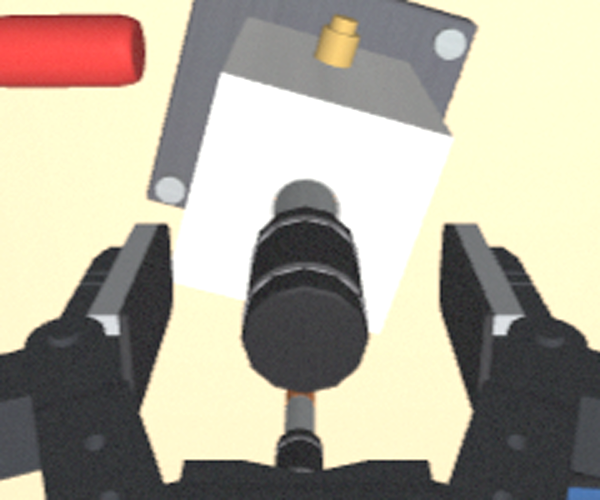

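It is now centred (head 305, jaw mid-line 307), so I close.

servo_tool(
  plan=[
    [[0,0,0,0,0,0],[0,0,0,0,0,0],[0,0,0,0,0,0],[0,0,0,0,0,0],[0,0,0,0,0,0],[0,0,0,0,0,0],[0,0,0,0,0,0],[0,0,0,0,0,0]],
  ],
  claw=1.5,
  grip_force=60,
)

```text
time: 4.83
tool_pos: [0.5741, -0.0089, 0.1123]
tcp_rot: [-2.22, -2.223, 0.0]
wrist_force: [0.0, 0.3, -0.1]
width: 0.262
```

Run:
```python
from h import *
togo([.575,-.009,.1135],0.0)
c=viewer.read_camera('wrist')
a=cv2.resize(c['color'][160:360,200:440],None,fx=2.5,fy=2.5,interpolation=cv2.INTER_CUBIC)
save(cv2.convertScaleAbs(a,alpha=1.3,beta=20),'cw5')
```

```text
t 4.8333 tcp [ 0.5741 -0.0089  0.1123] F [ 0.01  0.34 -0.11] w 0.26200749999161815
z axis [-2.e-04 -1.e-04 -1.e+00] y [ 1.0e+00  1.3e-03 -2.0e-04]
shift cm [-0.01  0.09 -0.12]
turn deg [-0.01  0.01  0.07]
```

View pics/cw5.png

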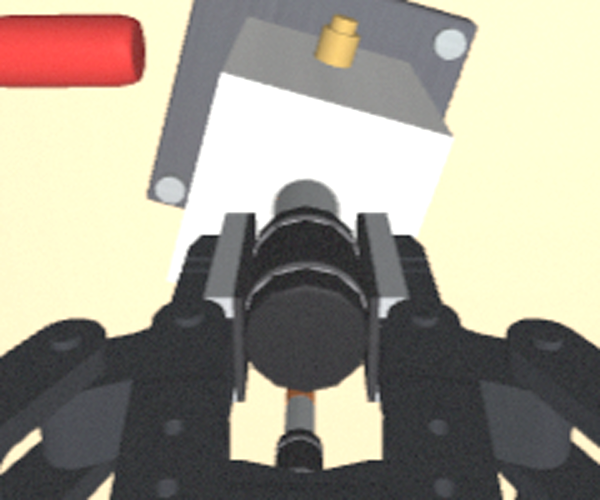

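The grip is on the head (opening about 22 to 24 mm) and the pump is unmoved. Now I press down in small steps, watching the force.

servo_tool(
  plan=[
    [[0,0,0.1,0,0,0],[0,0,0.2,0,0,0],[0,0,0.3,0,0,0],[0,0,0.35,0,0,0],[0,0,0.35,0,0,0]],
  ],
)

```text
time: 5.3
tool_pos: [0.5744, -0.0088, 0.1096]
tcp_rot: [2.22, 2.223, 0.0]
wrist_force: [-0.9, 1.1, 3.6]
width: 0.269
```

servo_tool(
  plan=[
    [[0,0,0.1,0,0,0],[0,0,0.15,0,0,0],[0,0,0.2,0,0,0]],
  ],
)

```text
time: 5.55
tool_pos: [0.5745, -0.0087, 0.108]
tcp_rot: [2.22, 2.223, 0.001]
wrist_force: [-2.3, 0.2, 4.3]
width: 0.262
```

servo_tool(
  plan=[
    [[0,0,0.1,0,0,0],[0,0,0.15,0,0,0],[0,0,0.2,0,0,0]],
  ],
)

```text
time: 5.8
tool_pos: [0.5746, -0.0087, 0.1077]
tcp_rot: [2.22, 2.223, 0.001]
wrist_force: [-5.8, 0.6, 15.2]
width: 0.264
```

servo_tool(
  plan=[
    [[0,-0.02,0.1,0,0,0],[0,-0.05,0.2,0,0,0],[0,-0.05,0.2,0,0,0]],
  ],
)

```text
time: 6.05
tool_pos: [0.5746, -0.0087, 0.1077]
tcp_rot: [2.219, 2.222, 0.002]
wrist_force: [-5.3, 0.1, 12.9]
width: 0.265
```

Run:
```python
from h import *
togo([.575,-.009,.1135],0.0)
c=viewer.read_camera('wrist');c2=viewer.read_camera('scene')
a=cv2.resize(c['color'][160:360,200:440],None,fx=2.5,fy=2.5,interpolation=cv2.INTER_CUBIC)
save(cv2.convertScaleAbs(a,alpha=1.3,beta=20),'cw6')
a=cv2.resize(c2['color'][150:260,250:380],None,fx=5,fy=5,interpolation=cv2.INTER_CUBIC)
save(cv2.convertScaleAbs(a,alpha=1.5,beta=10),'cs6')
togo([.575,-.009,.1135],0.0)
```

```text
t 6.05 tcp [ 0.5746 -0.0087  0.1077] F [-5.34  0.11 12.9 ] w 0.2650208994892425
z axis [ 1.5e-03  1.0e-04 -1.0e+00] y [1.     0.0012 0.0015]
shift cm [-0.03  0.04 -0.58]
turn deg [ 0.09 -0.01  0.07]
t 6.15 tcp [ 0.5746 -0.0087  0.1077] F [-5.63  0.28 14.01] w 0.26412762370105
z axis [ 1.6e-03  1.0e-04 -1.0e+00] y [1.     0.0013 0.0016]
shift cm [-0.03  0.04 -0.58]
turn deg [ 0.09 -0.01  0.07]
```

View pics/cw6.png

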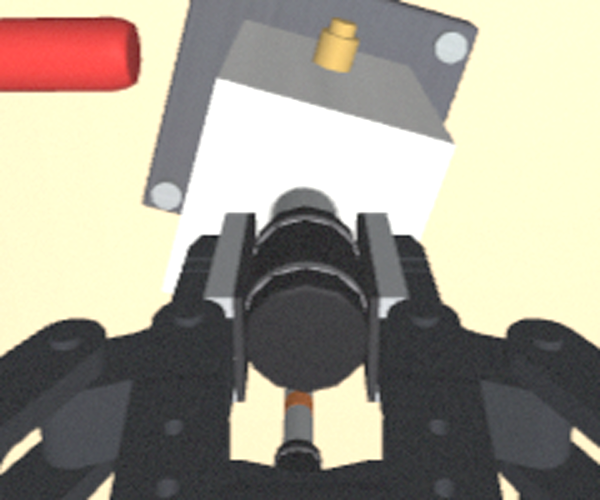

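View pics/cs6.png

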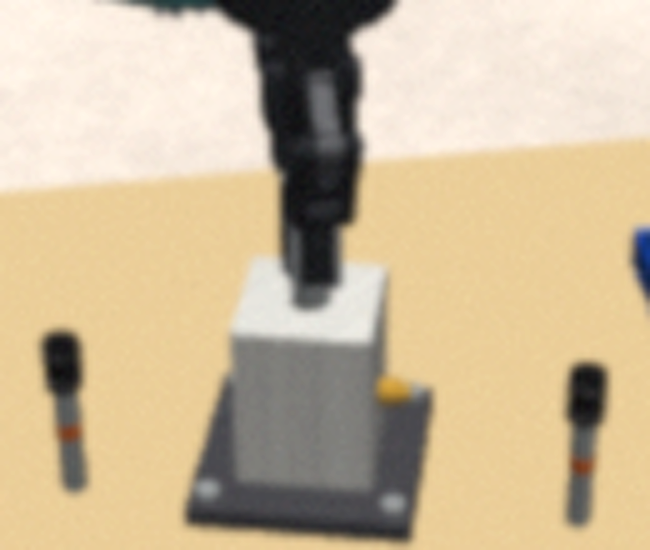

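The piston travelled 4.6 mm and then stopped dead at z = 0.1077 with the force at 13 to 15 N. The seal alone took about 4 N. This agrees with the start view, where the head top looked about 5 mm high. One firmer push will confirm the stop is hard.

servo_tool(
  plan=[
    [[0,-0.02,0.2,0,0,0],[0,-0.05,0.35,0,0,0],[0,-0.05,0.35,0,0,0]],
  ],
)

```text
time: 6.4
tool_pos: [0.5747, -0.0087, 0.1077]
tcp_rot: [2.219, 2.222, 0.003]
wrist_force: [-8.0, 0.2, 20.3]
width: 0.268
```

The bottom is confirmed: 20 N and no travel. Now I draw up in stages.

servo_tool(
  plan=[
    [[0,-0.02,0,0.1,0,0],[0,-0.05,-0.2,0.15,0,0],[0,-0.05,-0.4,0.15,0,0],[0,-0.05,-0.6,0.15,0,0],[0,-0.05,-0.8,0.15,0,0],[0,-0.05,-1.0,0.15,0,0],[0,-0.05,-1.0,0.15,0,0]],
  ],
)

```text
time: 6.98
tool_pos: [0.5737, -0.0088, 0.1174]
tcp_rot: [-2.219, -2.222, 0.001]
wrist_force: [0.8, 0.6, -6.1]
width: 0.265
```

Run:
```python
from h import *
togo([.5743,-.0088,.136],0.0)
```

```text
t 6.9833 tcp [ 0.5737 -0.0088  0.1174] F [ 0.82  0.6  -6.13] w 0.26535824393149626
z axis [-1.2e-03 -1.0e-04 -1.0e+00] y [ 1.      0.0013 -0.0012]
shift cm [-0.    0.05 -1.86]
turn deg [-0.07  0.    0.07]
```

Force is -6 N (seal drag plus the piston's weight), with little side force. I'll continue up.

servo_tool(
  plan=[
    [[0,0,-0.2,0,0,0],[0,0.02,-0.4,-0.05,0,0],[0,0.02,-0.6,-0.05,0,0],[0,0.02,-0.8,-0.05,0,0],[0,0.02,-1.0,-0.05,0,0],[0,0.02,-1.2,-0.05,0,0],[0,0.02,-1.4,-0.05,0,0],[0,0.02,-1.4,-0.05,0,0],[0,0.02,-1.4,-0.05,0,0]],
  ],
)

```text
time: 7.73
tool_pos: [0.574, -0.0088, 0.1319]
tcp_rot: [-2.22, -2.223, 0.0]
wrist_force: [-0.6, 0.1, -4.4]
width: 0.267
```

Run:
```python
from h import *
togo([.5743,-.0088,.136],0.0)
c=viewer.read_camera('wrist');c2=viewer.read_camera('scene')
a=cv2.resize(c['color'][160:360,200:440],None,fx=2.5,fy=2.5,interpolation=cv2.INTER_CUBIC)
save(cv2.convertScaleAbs(a,alpha=1.3,beta=20),'cw7')
a=cv2.resize(c2['color'][150:260,250:380],None,fx=5,fy=5,interpolation=cv2.INTER_CUBIC)
save(cv2.convertScaleAbs(a,alpha=1.5,beta=10),'cs7')
```

```text
t 7.7333 tcp [ 0.574  -0.0088  0.1319] F [-0.61  0.08 -4.37] w 0.2667216762935261
z axis [-2.e-04 -1.e-04 -1.e+00] y [ 1.0e+00  1.3e-03 -2.0e-04]
shift cm [ 0.    0.03 -0.41]
turn deg [-0.01  0.01  0.08]
```

View pics/cw7.png

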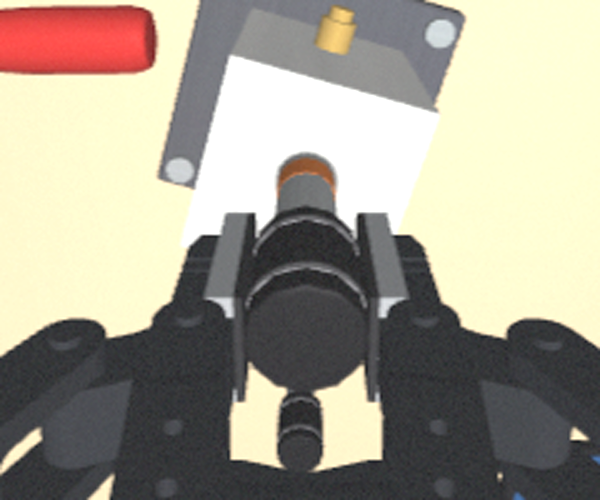

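View pics/cs7.png

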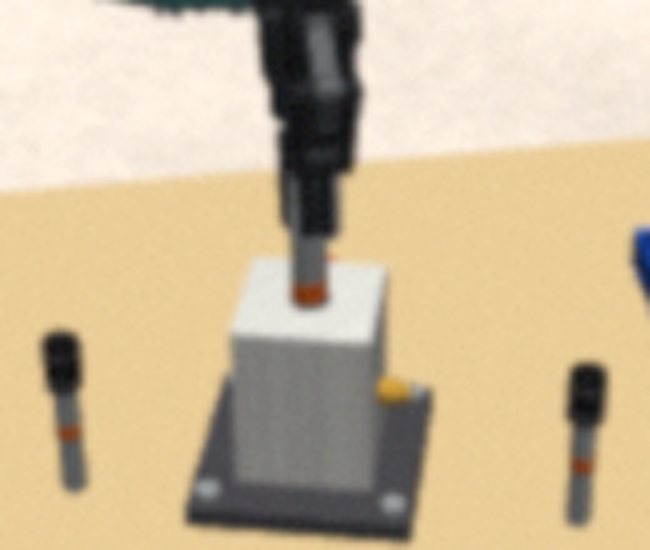

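The pump is unmoved and the orange band has just come out (scene crop 310,295). By travel (24.2 mm) its lower edge should be about 2 mm clear. I'll go up another 4 mm or so.

servo_tool(
  plan=[
    [[0,0,-0.2,0,0,0],[0,0.01,-0.4,0,0,0],[0,0.01,-0.43,0,0,0],[0,0.01,-0.43,0,0,0],[0,0.01,-0.43,0,0,0]],
  ],
)

```text
time: 8.25
tool_pos: [0.5741, -0.0088, 0.1361]
tcp_rot: [-2.22, -2.223, 0.0]
wrist_force: [-0.4, 0.2, -7.4]
width: 0.259
```

Run:
```python
from h import *
import pickle
togo([.5743,-.0088,.136],0.0)
s=bot.read_state();c=viewer.read_camera('wrist');c2=viewer.read_camera('scene');pickle.dump((s,c,c2),open('d8.pkl','wb'))
a=cv2.resize(c['color'][190:270,270:370],None,fx=6,fy=6,interpolation=cv2.INTER_CUBIC)
save(cv2.convertScaleAbs(a,alpha=1.3,beta=20),'cw8')
a=cv2.resize(c2['color'][150:260,250:380],None,fx=5,fy=5,interpolation=cv2.INTER_CUBIC)
save(cv2.convertScaleAbs(a,alpha=1.5,beta=10),'cs8')
```

```text
t 8.25 tcp [ 0.5741 -0.0088  0.1361] F [-0.37  0.17 -7.42] w 0.2587068770287955
z axis [-3.e-04 -1.e-04 -1.e+00] y [ 1.0e+00  1.4e-03 -3.0e-04]
shift cm [0.   0.02 0.01]
turn deg [-0.02  0.01  0.08]
```

View pics/cw8.png

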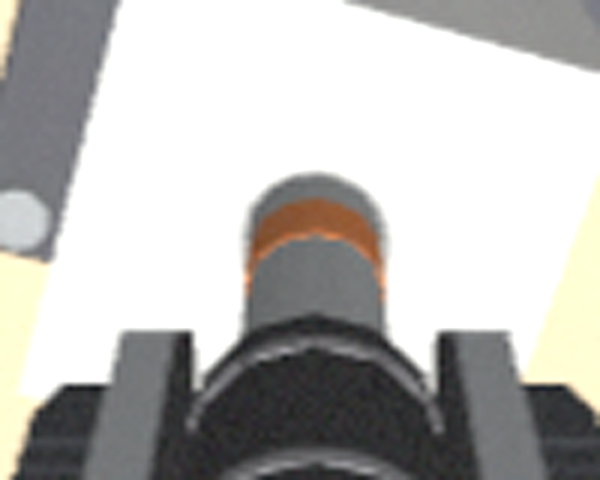

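View pics/cs8.png

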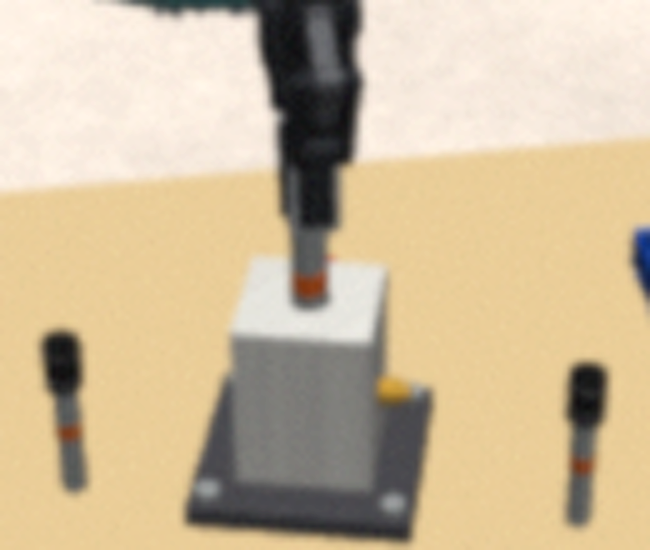

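The grey rod now shows below the whole orange band. In the wrist crop the band spans rows 198 to 236 (10 mm), with about 26 px of grey below it, so about 6.5 mm clear. Travel gives 28.4 - 22 = 6.4 mm, which agrees. I'll hold briefly to check it is stable.

servo_tool(
  plan=[
    [[0,0,0,0,0,0],[0,0,0,0,0,0],[0,0,0,0,0,0],[0,0,0,0,0,0],[0,0,0,0,0,0],[0,0,0,0,0,0]],
  ],
)

```text
time: 8.85
tool_pos: [0.5741, -0.0088, 0.1361]
tcp_rot: [-2.22, -2.223, 0.0]
wrist_force: [-1.0, 0.1, -6.6]
width: 0.262
```

Run:
```python
from h import *
togo([.5743,-.0088,.136],0.0)
c=viewer.read_camera('wrist');c2=viewer.read_camera('top')
a=cv2.resize(c['color'][190:270,270:370],None,fx=6,fy=6,interpolation=cv2.INTER_CUBIC)
save(cv2.convertScaleAbs(a,alpha=1.3,beta=20),'cw9');save(cv2.convertScaleAbs(c2['color'],alpha=1.3),'t9')
```

```text
t 8.85 tcp [ 0.5741 -0.0088  0.1361] F [-1.03  0.1  -6.63] w 0.2619735430659633
z axis [-3.e-04 -1.e-04 -1.e+00] y [ 1.0e+00  1.4e-03 -3.0e-04]
shift cm [0.   0.02 0.01]
turn deg [-0.02  0.01  0.08]
```

View pics/cw9.png

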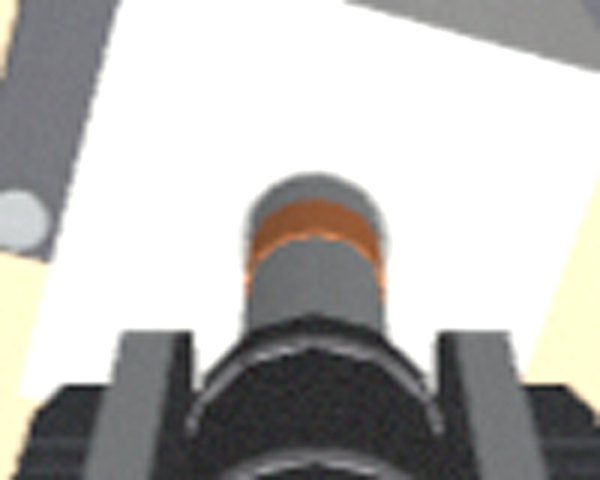

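View pics/t9.png

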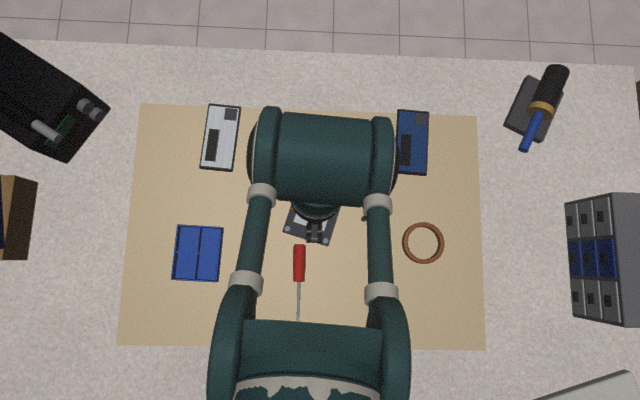

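It is stable: the pose and the band are unchanged, and everything visible on the bench is where it was. The arm hides the flux jar in the top view. I'm handing in.

```bash
python3 -c "
from h import *
print(finish_job())"
```

```text
the job is handed in; nothing more can be done
None
```

I gripped the large piston in the pump by its black head and pressed it down 4.6 mm until it bottomed. I then drew it straight up 28.4 mm and handed the job in at about 9 s, still holding it there.

- **Bottom:** the piston stopped dead at 20 N, against about 4 N of seal drag on the way down. A side force of up to 8 N showed while pressing on the stop, and it vanished on the draw.
- **Band:** the whole orange band shows, with its lower edge about 6.4 mm above the body by travel. The wrist picture gives about 6.5 mm.
- **Pump and bench:** the pump stood flat and looked unmoved in the last scene picture, and the pose did not change over a half-second hold. The two small loose pistons and everything else I could see were where they started. The arm hid the flux jar in the last top view, so I did not check it at the end.

No check failed. The camera estimates of the pump's position differed by about 1 to 3 mm, so I centred the jaws by eye in the wrist view before closing.

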